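# Load the pad-printing nest and shuttle it to the stop

### The job

Put the three unprinted all-black caps that stand on the cardboard sheets one by one into the three pockets of the white nest block, one in each, standing upright and fully down. Then slide the loaded carriage all the way to the yellow stop, so that the caps are still seated, and leave the two printed caps and everything else on the bench where they are.

Things in the scene. Friction and masses are not known exactly. Their poses are not given: they have to be found in the camera images.
- blank0: Flared black plastic cap: 70 mm tall; foot 30 mm in diameter up to 14 mm, tapering to a plain round stem 18 mm in diameter from 26 mm up to the flat top. Origin at the centre of its underside, z up. Starts upright on the cardboard stack. A blank: all black.
- blank1: Flared black plastic cap: 70 mm tall; foot 30 mm in diameter up to 14 mm, tapering to a plain round stem 18 mm in diameter from 26 mm up to the flat top. Origin at the centre of its underside, z up. Starts upright on the cardboard stack. A blank: all black.
- blank2: Flared black plastic cap: 70 mm tall; foot 30 mm in diameter up to 14 mm, tapering to a plain round stem 18 mm in diameter from 26 mm up to the flat top. Origin at the centre of its underside, z up. Starts upright on the cardboard stack. A blank: all black.
- printed0: Flared black plastic cap: 70 mm tall; foot 30 mm in diameter up to 14 mm, tapering to a plain round stem 18 mm in diameter from 26 mm up to the flat top. Origin at the centre of its underside, z up. Starts upright on the cardboard stack. Already printed: white top and a white band round the upper stem. A bystander.
- printed1: Flared black plastic cap: 70 mm tall; foot 30 mm in diameter up to 14 mm, tapering to a plain round stem 18 mm in diameter from 26 mm up to the flat top. Origin at the centre of its underside, z up. Starts upright on the cardboard stack. Already printed: white top and a white band round the upper stem. A bystander.
- sheets: Stack of corrugated cardboard sheets, 220 x 230 mm, 30 mm high, fixed. Origin at the centre of its underside.
- slide_base: Fixed steel base of the shuttle slide, 120 mm (x) by 370 mm (y), plate 12 mm thick with rails up to 25 mm. Origin under it, on the table; its y axis is the direction in which the carriage travels towards the yellow stop block (the stop's face is at y = +135 mm; its top is 56 mm above the table).
- carriage (a joint): Position of the carriage along the base's y axis: 0 m at the loading end, 0.10 m against the yellow stop. It slides with about 3 N of friction and stays where it is left. On it: a white nest block, 75 mm (across) by 170 mm (along), its top 70 mm above the table, with three round pockets in a row along the travel, 50 mm apart, and a red-topped upright handle at the end away from the stop.
- pocket0 (a point): Centre of the blue floor of pocket 0 of the nest: a round pocket 33 mm in diameter, 16 mm deep, mouth 16 mm above this point, with a 2 mm chamfer. Moves with the carriage; axes parallel to the base's. The one nearest the handle.
- pocket1 (a point): Centre of the blue floor of pocket 1 of the nest: a round pocket 33 mm in diameter, 16 mm deep, mouth 16 mm above this point, with a 2 mm chamfer. Moves with the carriage; axes parallel to the base's. The middle one.
- pocket2 (a point): Centre of the blue floor of pocket 2 of the nest: a round pocket 33 mm in diameter, 16 mm deep, mouth 16 mm above this point, with a 2 mm chamfer. Moves with the carriage; axes parallel to the base's. The one nearest the yellow stop.
- handle (a point): Grip point on the axis of the carriage's upright round handle, 105 mm above the table. The red grip is 24 mm in diameter and runs from 25 mm below this point to its flat top 10 mm above it; below it a steel stem 20 mm in diameter. It stands 55 mm from the centre of pocket0, on the side away from the stop. Moves with the carriage.
- ink_jar: Closed ink jar, 72 mm in diameter, 85 mm high. Bystander, origin at the centre of its underside.
- tape_roll: Yellow roll of tape lying flat, 96 mm in diameter, 45 mm high. Bystander, origin at the centre of its underside.
- screwdriver: Screwdriver lying on the table. Bystander.
- mixing_cup: White plastic cup, 72 mm in diameter, 80 mm high. Bystander, origin at the centre of its underside.
Mind the look-alikes: they are no part of the job. What is shaped like the blank1 but red or turquoise is not meant.

How it is judged:
By the outcome, as a careful person would: the job done as asked, in the order asked, and still so for the second after the job is handed in, with the robot touching nothing.
It also fails if it takes over 72 s, if anything falls off the work surface, if the arm or the gripper's body presses on something with over 40 N, if the wrist force passes 120 N, or if a joint passes its speed limit or range.

### The arm

A 7-joint arm with a two-finger parallel gripper is mounted at the origin on the work surface. World frame = base frame: x ahead of the robot, y to its left, z up, the work surface at z = 0. Lengths are in m, angles in rad, forces in N, time in s.
With the tool pointing down it reaches from about 0.425 to 0.95 m from the base axis. Payload 4.7 kg.
Tool frame: the origin (TCP) lies at the very end of the fingers, on their centre line; the grasp point (between the pads) lies 19 mm behind it; z points along the fingers, y is the line along which they close (so a half turn about z gives the same grasp; the last joint's range is limited). The gripper opens to 85 mm and grips with 20 to 120 N. Pads are 22 mm wide; open, the fingers measure 114 mm over their backs; the gripper's body (76 mm by 85 mm) begins 54 mm behind the grasp point. The pads swing forward as they close: fully open they stand 13 mm farther back than shut.
Start: joints at [1.283, 0.469, -0.049, 1.532, 0.024, 1.141, -0.082], TCP at [0.173, -0.653, 0.231] pointing down, gripper open.
Joint ranges: [-2.59, 2.59], [-0.33, 1.99], [-1.39, 1.29], [0.1, 2.45], [-1.04, 4.18], [0.21, 1.99], [-2.66, 2.66]. Speed limits (rad/s): [2.57, 2.57, 3.14, 3.14, 3.14, 3.14, 3.14].

### API

Orientations are given as a unit quaternion [x, y, z, w].
In Python, from rig import env, imaging, trace, landmark_of gives the robot as it stands. The module is installed in compiled form; this text tells all that it offers.
- The arm moves only by the tool step_arm, never from a script. Its argument "increments" is a list of rows, each a list of 3 entries, a list of its own where there are three numbers: the shift along the tool's x, y, z in m, then the turn about the tool's z in degrees, then the opening, from 0 (shut) to 1 (fully open). In form: [[[tx, ty, tz], yaw, gripper], ...]. A call has 1 to 10 rows; each row shifts and turns the commanded pose from where the row before left it, along the tool's axes as they then stand; what a row does not reach is not made up. A row lasts 1/10 s, in which the tool goes at most 50 mm and 8.59 degrees, less where a joint would pass 70% of its speed; a pose out of reach is approached as far as the arm can. A call with a gripper value outside its range is refused whole. The fingers move at their own pace and stop on an object; the grip force is fixed at half the most. Time passes only in rows, so rows that do not move let the fingers close. It gives the time, the measured TCP pose, the force, the opening and the grip force at its end, in the units of the state.
- env.observe(): the state, without advancing time (a new reading comes with each control period).
- imaging.camera(name): name is "scene" or "side" or "wrist"; returns a dict with "pixels" (400x640x3 uint8, red, green, blue), "camera_matrix" (3x3 intrinsics, pixels), "rvec" (rotation vector, rad) and "tvec" (3), from world to camera coordinates, as OpenCV has them; the wrist camera has in their place "mount" (4x4, takes a point from camera to tool coordinates, whose origin is the TCP and whose axes are the flange's). Camera axes: x right, y down, z forward; pixel columns grow to the right and rows downward; lengths in m; the calibration is good to about 2 mm. The wrist camera is an equidistant fisheye: a pixel r from the principal point sees the ray r / f radians off the axis. A picture is of the moment at which its call begins: read the wrist's pose just before it. There is no depth.
- env.finish_job(): hands the job in; it is judged then, once.
Trained networks look in a picture, given as the dict that the camera call returned (one of the last four; its "shot" number tells which), for a name from the list of things; names that differ only in an ending like _2 or _b are one class to them, and where a whole thing is asked for, a point or a joint stands for the part that bears it (a point fixed in the world has none). Each returns a list of dicts, best first, with "p" (0 to 1); they miss things now and then, are a little off and sometimes report something else, mostly with a low value. They report only what shows in the picture. A call takes as long as a camera call. They do not tell look-alikes from the thing itself.
- trace(picture, query): "mask" (400x640 bool, what is visible of it) and "at" ([column, row] in pixels, amid what is visible of it).
- landmark_of(picture, query): "at" ([column, row] in pixels: a listed point, or the origin of a listed thing).
The state is a dict: "clock": time; "joints": joint angles; "qvel": joint speeds; "joint_torque": joint torques, N m; "ee_pos": TCP position; "tcp_rot": TCP orientation; "ft_force": force on the tool from outside, world axes, zero at the start; "torque": the same for the moment, N m; "opening": opening from 0.0 (shut) to 1.0 (fully open); "gripper_force": force on a finger pad.
Only numpy, scipy, OpenCV 4.12 (cv2) and the standard library are available. Lean on these libraries where they do the work, as an engineer would, in place of code of your own. Each camera call takes 0.05 s, during which the arm holds its last target. There are 200 camera calls.

## Working session

There is one attempt and no reset: what is moved stays moved. The work goes in short steps, Python scripts to look and compute and a tool call to move; the robot and the scene stay as the last step left them, time stands still between calls to the robot, and variables do not carry over. Pictures are saved under pics/ and viewed, at most 13 in all, crops included, and the job is handed in when it is done.

Besides the shell and the picture viewer there is one more tool, called by a JSON object that holds its "api" and its "payload", one argument or row to a line. step_arm: Moves the arm, as the interface text tells. Its arguments: {"type":"object","properties":{"increments":{"type":"array","items":{"type":"array"}}},"required":["increments"]}

```bash
mkdir -p pics; cat > h.py <<'E'
import numpy as np, cv2
from scipy.spatial.transform import Rotation as R
from rig import env, imaging, trace, landmark_of
def shot(n):
    s=env.observe(); p=imaging.camera(n)
    p=dict(p); return p,s
def ray(p,s,uv):
    K=np.array(p["camera_matrix"]); u=np.array(uv,float)
    if "mount" in p:
        d=np.array([(u[0]-K[0,2])/K[0,0],(u[1]-K[1,2])/K[1,1]]); th=np.linalg.norm(d)
        v=np.r_[np.sin(th)*d/max(th,1e-9),np.cos(th)]
        M=np.array(p["mount"]); Rt=R.from_quat(s["tcp_rot"]).as_matrix()
        return Rt@M[:3,3]+np.array(s["ee_pos"]), Rt@M[:3,:3]@v
    Rm=cv2.Rodrigues(np.array(p["rvec"],float))[0]; t=np.array(p["tvec"],float).ravel()
    v=np.linalg.inv(K)@np.r_[u,1]; return -Rm.T@t, Rm.T@(v/np.linalg.norm(v))
def onz(r,z): return r[0]+r[1]*(z-r[0][2])/r[1][2]
def proj(p,s,X):
    K=np.array(p["camera_matrix"]); X=np.atleast_2d(X)
    if "mount" in p:
        M=np.array(p["mount"]); Rt=R.from_quat(s["tcp_rot"]).as_matrix()
        q=((X-s["ee_pos"])@Rt-M[:3,3])@M[:3,:3]
        r=np.linalg.norm(q[:,:2],axis=1); th=np.arctan2(r,q[:,2])
        return np.c_[K[0,2]+K[0,0]*th*q[:,0]/r, K[1,2]+K[1,1]*th*q[:,1]/r]
    return cv2.projectPoints(X,np.array(p["rvec"],float),np.array(p["tvec"],float),K,None)[0][:,0]
def tri(rs):
    A=sum(np.eye(3)-np.outer(d,d) for o,d in rs); b=sum((np.eye(3)-np.outer(d,d))@o for o,d in rs)
    X=np.linalg.solve(A,b); return X,max(np.linalg.norm(np.cross(X-o,d)) for o,d in rs)
def save(p,n): cv2.imwrite("pics/"+n,np.array(p["pixels"])[:,:,::-1])
E
python3 - <<'E'
from h import *
np.set_printoptions(precision=3,suppress=True)
for n in("scene","side"):
    p,s=shot(n); save(p,n+"0.png")
    for q in("blank0","printed0","pocket0","pocket1","pocket2","handle","slide_base","sheets","carriage"):
        try: print(n,q,[(np.round(d["at"],1).tolist(),round(d["p"],2)) for d in landmark_of(p,q)][:8], [(np.round(d["at"],0).tolist(),round(d["p"],2)) for d in trace(p,q)][:8])
        except Exception as e: print(q,e)
    print(p["camera_matrix"],ray(p,s,(320,200)))
print(s)
E
```

```text
scene blank0 [([222.9, 205.4], 0.67), ([200.6, 186.9], 0.67), ([191.6, 230.3], 0.64), ([193.9, 209.7], 0.63), ([273.1, 194.5], 0.52), ([239.8, 230.3], 0.5), ([227.5, 173.2], 0.46)] [([274.0, 186.0], 0.71), ([189.0, 221.0], 0.66), ([190.0, 203.0], 0.6), ([383.0, 182.0], 0.59), ([222.0, 198.0], 0.55)]
scene printed0 [([246.0, 194.7], 0.65), ([224.4, 205.3], 0.63), ([267.3, 225.5], 0.49)] [([320.0, 275.0], 0.7), ([245.0, 191.0], 0.68), ([269.0, 218.0], 0.65)]
scene pocket0 [([372.6, 175.9], 0.91), ([387.4, 179.4], 0.82)] [([383.0, 182.0], 0.79)]
scene pocket1 [([372.6, 175.9], 0.91), ([387.4, 179.4], 0.82)] [([383.0, 182.0], 0.79)]
scene pocket2 [([372.6, 175.9], 0.91), ([387.4, 179.4], 0.82)] [([383.0, 182.0], 0.79)]
scene handle [([359.0, 170.3], 0.92)] [([385.0, 183.0], 0.66)]
scene slide_base [([400.7, 184.2], 0.94), ([391.4, 178.7], 0.42)] [([398.0, 182.0], 0.95)]
scene sheets [([250.8, 219.8], 0.87), ([268.1, 222.5], 0.38)] [([252.0, 218.0], 0.82), ([382.0, 180.0], 0.58)]
carriage it knows: blank, handle, ink_jar, mixing_cup, pocket, printed, screwdriver, sheets, slide_base, tape_
[... 1207 characters left out ...]
ixing_cup, pocket, printed, screwdriver, sheets, slide_base, tape_roll
[[377.783   0.    316.782]
 [  0.    377.783 203.927]
 [  0.      0.      1.   ]] (array([ 0.423, -0.575,  0.788]), array([ 0.175,  0.634, -0.753]))
{'clock': 0.85, 'joints': array([ 1.283,  0.469, -0.049,  1.532,  0.024,  1.141, -0.082]), 'qvel': array([ 0.001,  0.001,  0.001, -0.   , -0.   ,  0.   , -0.001]), 'joint_torque': array([ -0.001, -51.013,  -0.047, -23.801,   0.011,   0.001,   0.   ]), 'ee_pos': array([ 0.173, -0.653,  0.231]), 'tcp_rot': array([0.992, 0.129, 0.   , 0.   ]), 'ft_force': array([ 0.493,  0.875, -0.28 ]), 'torque': array([0.006, 0.039, 0.018]), 'gripper_force': 0.0, 'opening': 0.9961704339394716}
```

View pics/scene0.png

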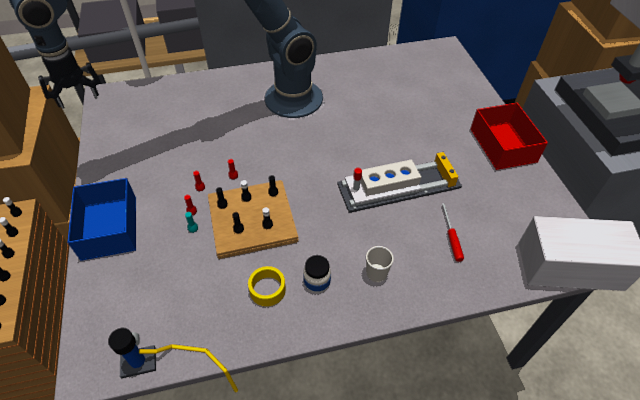

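View pics/side0.png

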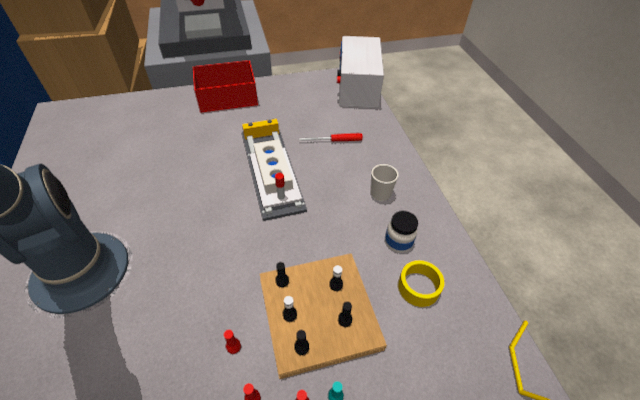

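The scene picture shows, on the cardboard, all-black caps at (221,198), (273,186) and (237,223) and printed caps (white tops) at (245,191) and (267,218). The look-alikes off the sheet are red caps at (199,181), (232,170) and (190,205), and a turquoise one at (192,222). In the side picture the blanks are at (301,343), (282,274) and (346,314). The slide lies at scene (400,184), with its handle at (358,173).

```bash
cat >> h.py <<'E'
a=np.linspace(0,2*np.pi,40,endpoint=False); ring=np.c_[np.cos(a),np.sin(a)]
def capmask(p,s,X):
    m=np.zeros((400,640),np.uint8); P=[(0,.015),(.014,.015),(.026,.009),(.07,.009)]
    for (z0,r0),(z1,r1) in zip(P,P[1:]):
        pts=np.r_[np.c_[ring*r0,0*a+z0],np.c_[ring*r1,0*a+z1]]+X
        cv2.fillConvexPoly(m,cv2.convexHull((proj(p,s,pts)*16).round().astype(np.int32)),1,shift=4)
    return m>0
E
python3 - <<'E'
from h import *
from scipy.optimize import minimize
np.set_printoptions(precision=4,suppress=True)
p1,s=shot("scene"); p2,s=shot("side")
def T(a,b): return tri([ray(p1,s,a),ray(p2,s,b)])
for n,a,b in(("handle",(359,170.3),(282.6,177.4)),("base",(400.7,184.2),(267.3,166.7)),("pA",(372.6,175.9),(277,175.3)),("pB",(387.4,179.4),(271.7,163.2))): print(n,*T(a,b))
for n,a,b in(("A",(273.1,194.5),(280.4,280.2)),("B",(222.9,205.4),(305,348.8)),("C",(239.8,230.3),(344,322)),("P0",(246,194.7),(292,317.7)),("P1",(267.3,225.5),(337.2,284))):
    X,e=T(a,b)
    if n[0]=="P": print(n,X,e); continue
    D=[(p,np.array(p["pixels"]).max(2)<60) for p in(p1,p2)]
    def f(X,v=0):
        c=0
        for p,d in D:
            m=capmask(p,s,X); w=cv2.dilate(m.astype(np.uint8),np.ones((9,9)))>0
            c+=1-(m&d).sum()/max(1,((m|d)&w).sum())
        return c
    best=min((minimize(f,X0,method="Nelder-Mead",options=dict(initial_simplex=X0+np.r_[np.zeros((1,3)),np.eye(3)*.008])) for X0 in(X,np.r_[X[:2],.03])),key=lambda r:r.fun)
    print(n,X,e,best.x,best.fun)
E
```

```text
handle [0.505  0.0931 0.1138] 0.005591891820659775
base [0.4859 0.2487 0.0003] 0.0024750669569055263
pA [0.4979 0.1419 0.0724] 0.003258309642590424
pB [0.4975 0.1964 0.0552] 0.006933669151391383
A [ 0.4559 -0.1506  0.0259] 0.00391206625174759 [ 0.4566 -0.1523  0.032 ] 0.5453213903442059
B [ 0.473  -0.3082  0.0315] 0.0033184970010868716 [ 0.467  -0.3064  0.0314] 0.49606199186991873
C [ 0.5663 -0.2709  0.0223] 0.0019044023504057976 [ 0.5663 -0.271   0.03  ] 0.5211022480058013
P0 [ 0.4588 -0.2394  0.041 ] 0.00693014730997813
P1 [ 0.5751 -0.1903  0.0343] 0.000485781579141493
```

{"api": "step_arm", "payload": {
  "increments": [
    [[0, 0, -0.01], -8.1, 1],
    [[0, 0, -0.01], -8.1, 1],
    [[0, 0, -0.01], -8.1, 1],
    [[0, 0, -0.01], -8.1, 1],
    [[0, 0, -0.01], -8.1, 1],
    [[0, 0, -0.01], -8.1, 1],
    [[0, 0, -0.01], -8.1, 1],
    [[0, 0, -0.01], -8.1, 1],
    [[0, 0, -0.01], -8.1, 1],
    [[0, 0, -0.01], -8.1, 1]
  ]
}}

```text
clock: 2.8
ee_pos: [0.1727, -0.6525, 0.3318]
tcp_rot: [0.668, 0.744, -0.0, 0.0]
ft_force: [1.0, 0.3, 0.1]
opening: 1.003
gripper_force: 0.0
```

{"api": "step_arm", "payload": {
  "increments": [
    [[0.028, 0.027, 0], 0, 1],
    [[0.028, 0.027, 0], 0, 1],
    [[0.028, 0.027, 0], 0, 1],
    [[0.028, 0.027, 0], 0, 1],
    [[0.028, 0.027, 0], 0, 1],
    [[0.028, 0.027, 0], 0, 1],
    [[0.028, 0.027, 0], 0, 1],
    [[0.028, 0.027, 0], 0, 1],
    [[0.028, 0.027, 0], 0, 1],
    [[0.028, 0.027, 0], 0, 1]
  ]
}}

```text
clock: 3.8
ee_pos: [0.4137, -0.3452, 0.3316]
tcp_rot: [0.67, 0.742, -0.0, 0.0]
ft_force: [1.0, -0.6, -0.3]
opening: 1.005
gripper_force: 0.0
```

{"api": "step_arm", "payload": {
  "increments": [
    [[0.024, 0.023, 0], 0, 1],
    [[0.024, 0.023, 0], 0, 1],
    [[0.024, 0.023, 0], 0, 1],
    [[0.024, 0.023, 0], 0, 1],
    [[0, 0, 0], 0, 1],
    [[0, 0, 0], 0, 1]
  ]
}}

```text
clock: 4.4
ee_pos: [0.4949, -0.2412, 0.3314]
tcp_rot: [0.67, 0.743, -0.0, 0.0]
ft_force: [-0.2, -0.8, -0.0]
opening: 1.003
gripper_force: 0.0
```

```bash
python3 - <<'E'
from h import *
np.set_printoptions(precision=4,suppress=True)
p,s=shot("wrist"); save(p,"w1.png"); np.save("w1.npy",np.array([p,s],object),allow_pickle=True)
print(s["ee_pos"],s["tcp_rot"],p["camera_matrix"],p["mount"])
print(proj(p,s,[[.4566,-.1523,.1],[.467,-.3064,.1],[.5663,-.271,.1],[.4588,-.2394,.1],[.575,-.19,.1]]))
for q in("blank0","printed0","pocket0","handle"):
    print(q,[(np.round(d["at"],1).tolist(),round(d["p"],2)) for d in landmark_of(p,q)][:8], [(np.round(d["at"],0).tolist(),round(d["p"],2)) for d in trace(p,q)][:8])
E
```

```text
[ 0.4949 -0.2412  0.3314] [ 0.6696  0.7427 -0.0002  0.0001] [[309.7069   0.     324.3903]
 [  0.     309.7069 204.8743]
 [  0.       0.       1.    ]] [[-0.0003 -0.9616 -0.2745  0.0677]
 [ 1.     -0.0005  0.0007 -0.0004]
 [-0.0008 -0.2745  0.9616 -0.1435]
 [ 0.      0.      0.      1.    ]]
[[300.2037  98.4975]
 [297.6235 221.7423]
 [378.0008 202.9916]
 [295.3928 169.6592]
 [393.8469 140.3733]]
blank0 [([369.8, 194.3], 0.94), ([221.4, 173.6], 0.92), ([286.1, 257.8], 0.89), ([304.1, 105.9], 0.82), ([301.7, 207.8], 0.75), ([236.8, 229.4], 0.56)] [([370.0, 200.0], 0.97), ([300.0, 212.0], 0.87), ([325.0, 268.0], 0.87), ([220.0, 174.0], 0.79), ([301.0, 106.0], 0.69), ([232.0, 238.0], 0.69)]
printed0 [([301.0, 162.7], 0.92), ([378.8, 139.0], 0.74)] [([382.0, 141.0], 0.81), ([302.0, 163.0], 0.78), ([521.0, 11.0], 0.38)]
pocket0 [] [([301.0, 107.0], 0.62), ([521.0, 10.0], 0.56)]
handle [] []
```

View pics/w1.png

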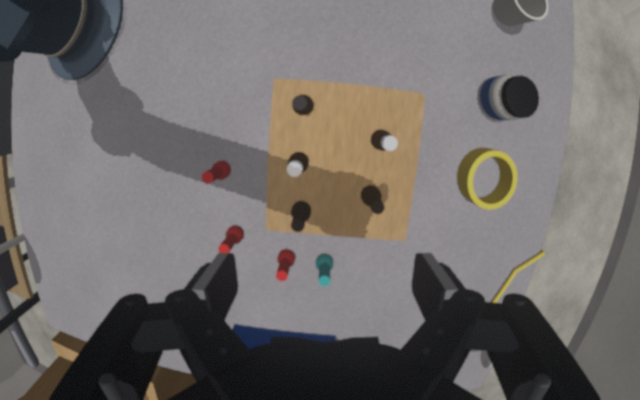

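The wrist picture shows the blanks at (302,104), (300,214) and (372,198), and the printed white-topped caps at (295,168) and (388,142). The red caps and the turquoise one lie off the sheet. I'll refine the fit on the blanks and make the close check crop.

```bash
python3 - <<'E'
from h import *
from scipy.optimize import minimize
np.set_printoptions(precision=4,suppress=True)
p,s=np.load("w1.npy",allow_pickle=True)
im=np.array(p["pixels"]); c=cv2.resize(im[70:250,250:430],None,fx=3.3,fy=3.3,interpolation=cv2.INTER_CUBIC)
q,_=shot("scene"); 
q2,_=shot("side")
D=[]
for pp in(p,q,q2):
    pix=np.array(pp["pixels"]).astype(int); D.append((pp,(pix[:,:,0]<62)&(pix[:,:,0]-pix[:,:,2]<14)))
for n,X in(("A",(.4566,-.1523)),("B",(.467,-.3064)),("C",(.5663,-.271))):
    for sel in((0,),(1,2),(0,1,2)):
        def f(v):
            t=0
            for k in sel:
                pp,d=D[k]; m=capmask(pp,s,[*v[:2],v[2] if len(v)>2 else .03]); w=cv2.dilate(m.astype(np.uint8),np.ones((7,7)))>0
                t+=1-(m&d).sum()/max(1,((m|d)&w).sum())
            return t/len(sel)
        X0=np.array(X if len(sel)==1 else [*X,.03]); k=len(X0)
        r=min((minimize(f,X0,method="Nelder-Mead",options=dict(initial_simplex=X0+st*np.r_[np.zeros((1,k)),np.eye(k)])) for st in(.008,-.006,.004)),key=lambda r:r.fun)
        print(n,sel,r.x,round(r.fun,3))
    if 1:
        cs,_=cv2.findContours(capmask(p,s,[*r.x[:2],.03]).astype(np.uint8),0,1)
        for k in cs: cv2.polylines(c,[((k-[250,70])*3.3).astype(np.int32)],True,(0,255,0),1)
cv2.imwrite("pics/w1c.png",c[:,:,::-1])
E
```

```text
A (0,) [ 0.4582 -0.16  ] 0.802
A (1, 2) [ 0.4562 -0.155   0.0286] 0.314
A (0, 1, 2) [ 0.4558 -0.155   0.0281] 0.477
B (0,) [ 0.4689 -0.3119] 0.35
B (1, 2) [ 0.4673 -0.3069  0.0272] 0.285
B (0, 1, 2) [ 0.4673 -0.308   0.0294] 0.315
C (0,) [ 0.5648 -0.2761] 0.706
C (1, 2) [ 0.5664 -0.2703  0.0299] 0.296
C (0, 1, 2) [ 0.5671 -0.2738  0.0272] 0.436
```

View pics/w1c.png

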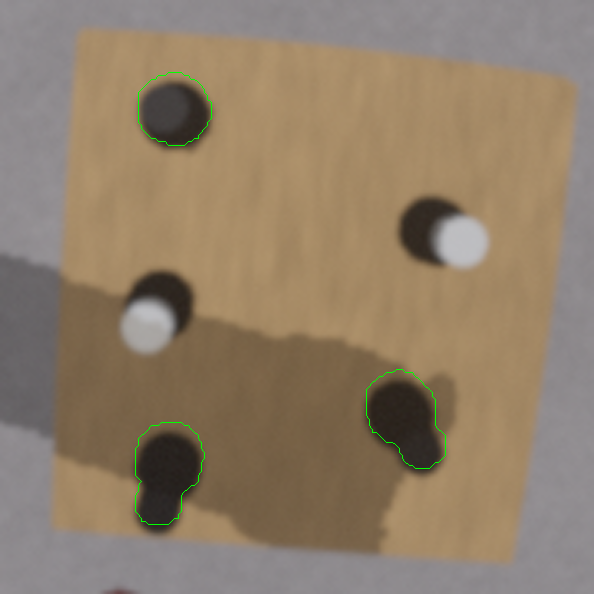

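The crop shows three black-topped blanks: A top-left, B bottom-left and C lower right. The two white-topped caps are clearly different, so the choice holds. Next I'll refit with a better wrist threshold.

```bash
cat >> h.py <<'E'
from scipy.optimize import minimize
def fitw(p,s,X,z=.03,thr=95):
    pix=np.array(p["pixels"]).astype(int); d=(pix.max(2)<thr)&(pix[:,:,0]-pix[:,:,2]<22)
    def f(v):
        m=capmask(p,s,[*v,z]); w=cv2.dilate(m.astype(np.uint8),np.ones((9,9)))>0
        return 1-(m&d).sum()/max(1,((m|d)&w).sum())
    X0=np.array(X)
    r=min((minimize(f,X0,method="Nelder-Mead",options=dict(initial_simplex=X0+st*np.r_[np.zeros((1,2)),np.eye(2)])) for st in(.008,-.006,.004,-.012)),key=lambda r:r.fun)
    return r.x,r.fun
E
python3 - <<'E'
from h import *
np.set_printoptions(precision=4,suppress=True)
p,s=np.load("w1.npy",allow_pickle=True)
for n,X in(("A",(.4566,-.155)),("B",(.467,-.309)),("C",(.5663,-.274))):
    for t in(70,80,90): print(n,t,*fitw(p,s,X,thr=t))
for x,y in((290,215),(350,205),(300,104),(305,110),(325,110)): print(np.array(p["pixels"])[y,x])
E
```

```text
A 70 [ 0.4573 -0.1572] 0.40594059405940597
A 80 [ 0.456  -0.1588] 0.33086419753086416
A 90 [ 0.4558 -0.1573] 0.3078817733990148
B 70 [ 0.4669 -0.309 ] 0.2604562737642585
B 80 [ 0.4669 -0.309 ] 0.2604562737642585
B 90 [ 0.4669 -0.309 ] 0.2604562737642585
C 70 [ 0.5665 -0.2771] 0.29847908745247154
C 80 [ 0.5665 -0.2771] 0.29847908745247154
C 90 [ 0.5665 -0.2771] 0.29847908745247154
[131 108  79]
[115  93  68]
[68 63 63]
[49 41 37]
[171 143 106]
```

{"api": "step_arm", "payload": {
  "increments": [
    [[0.037, 0.004, 0], 0, 1],
    [[0.037, 0.004, 0], 0, 1],
    [[0.037, 0.004, 0], 0, 1],
    [[0.037, 0.004, 0], 0, 1],
    [[0.037, 0.004, 0], 0, 1],
    [[0.037, 0.004, 0], 0, 1],
    [[0.037, 0.004, 0], 0, 1],
    [[0.037, 0.004, 0], 0, 1],
    [[0.037, 0.004, 0], 0, 1],
    [[0.037, 0.004, 0], 0, 1]
  ]
}}

```text
clock: 5.95
ee_pos: [0.4968, 0.1318, 0.3315]
tcp_rot: [0.67, 0.742, 0.0, 0.0]
ft_force: [0.1, 0.3, -0.6]
opening: 1.0
gripper_force: 0.0
```

{"api": "step_arm", "payload": {
  "increments": [
    [[0, 0, 0], 0, 1],
    [[0, 0, 0], 0, 1],
    [[0, 0, 0], 0, 1]
  ]
}}

```text
clock: 6.25
ee_pos: [0.4972, 0.1292, 0.3311]
tcp_rot: [0.671, 0.742, -0.0, 0.0]
ft_force: [-0.6, 0.5, -0.2]
opening: 1.003
gripper_force: 0.0
```

```bash
python3 - <<'E'
from h import *
np.set_printoptions(precision=4,suppress=True)
p,s=shot("wrist"); save(p,"w2.png"); np.save("w2.npy",np.array([p,s],object),allow_pickle=True)
print(s["ee_pos"],s["tcp_rot"])
for q in("pocket0","handle","slide_base"):
    print(q,[(np.round(d["at"],1).tolist(),round(d["p"],2),onz(ray(p,s,d["at"]),{"p":.054,"h":.105,"s":0}[q[0]])) for d in landmark_of(p,q)][:6])
E
```

```text
[0.4972 0.1292 0.3311] [ 0.6709  0.7415 -0.0004  0.0002]
pocket0 [([326.7, 118.4], 0.94, array([0.4933, 0.197 , 0.054 ])), ([325.2, 155.5], 0.91, array([0.4964, 0.1464, 0.054 ])), ([329.7, 86.4], 0.75, array([0.4929, 0.2408, 0.054 ]))]
handle [([320.3, 206.2], 0.67, array([0.4959, 0.0891, 0.105 ])), ([461.1, 66.3], 0.26, array([0.6529, 0.2876, 0.105 ]))]
slide_base [([328.7, 93.2], 0.85, array([0.4929, 0.2359, 0.    ]))]
```

View pics/w2.png

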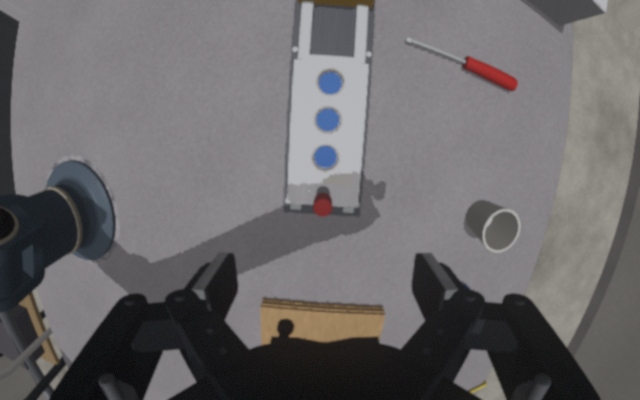

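The picture shows the three blue pocket floors at (330,82), (328,120) and (325,157), with the red handle at (322,205) and the yellow stop at the top. I'll fit the three pockets jointly.

```bash
cat > nest.py <<'E'
from h import *
np.set_printoptions(precision=4,suppress=True)
def disc(p,s,c,r):
    m=np.zeros((400,640),np.uint8); cv2.fillConvexPoly(m,(proj(p,s,np.c_[ring*r,0*a]+c)*16-8*0).round().astype(np.int32),1,shift=4); return m>0
def pm(p,s,v,z):
    u=np.array([-np.sin(v[2]),np.cos(v[2])]); m=np.zeros((400,640),bool)
    for k in(-1,0,1):
        c=v[:2]+u*.05*k; m|=disc(p,s,[*c,z],.0165)&disc(p,s,[*c,z+.014],.0165)
    return m
if __name__=="__main__":
    pw,sw=np.load("w2.npy",allow_pickle=True); L=[(pw,sw),shot("scene"),shot("side")]
    B=[]
    for p,s in L:
        x=np.array(p["pixels"]).astype(int); B.append((x[:,:,2]-x[:,:,0]>40))
    for sel in((0,),(1,2),(0,1,2)):
        for zf in(1,0):
            if len(sel)==1 and not zf: continue
            def f(v):
                t=0
                for k in sel:
                    p,s=L[k]; m=pm(p,s,v[:3],.054 if zf else v[3]); w=cv2.dilate(m.astype(np.uint8),np.ones((9,9)))>0
                    t+=1-(m&B[k]).sum()/max(1,((m|B[k])&w).sum())
                return t/len(sel)
            X0=np.array([.495,.194,.07] + ([] if zf else [.054])); n=len(X0); sc=np.diag([.008,.008,.06,.008][:n])
            r=min((minimize(f,X0,method="Nelder-Mead",options=dict(initial_simplex=X0+st*np.r_[np.zeros((1,n)),sc])) for st in(1,-.7,.4)),key=lambda r:r.fun)
            print(sel,r.x,r.fun)
    import scipy.ndimage as nd
    l,n=nd.label(B[0]); 
    for i in range(1,n+1):
        if 300<(l==i).sum()<1500: c=nd.center_of_mass(l==i)[::-1]; print(c,(l==i).sum(),onz(ray(pw,sw,c),.06))
E
python3 nest.py
```

```text
(0,) [0.4949 0.1949 0.0416] 0.17346233586731163
(1, 2) [0.4935 0.201  0.0205] 0.36231884057971014
(1, 2) [0.4952 0.2004 0.0383 0.0549] 0.360528982029542
(0, 1, 2) [0.4948 0.1981 0.0447] 0.3362849982568292
(0, 1, 2) [0.4951 0.1969 0.0204 0.0563] 0.3033951286237904
(np.float64(329.84158415841586), np.float64(82.62128712871286)) 404 [0.4926 0.2453 0.06  ]
(np.float64(327.3383458646617), np.float64(119.49874686716792)) 399 [0.4942 0.1956 0.06  ]
(np.float64(325.09669211195927), np.float64(156.4732824427481)) 393 [0.4963 0.1458 0.06  ]
```

{"api": "step_arm", "payload": {
  "increments": [
    [[0, 0, 0], 3.6, 1],
    [[-0.0315, -0.0057, 0.019], 0, 1],
    [[-0.0315, -0.0057, 0.019], 0, 1],
    [[-0.0315, -0.0057, 0.019], 0, 1],
    [[-0.0315, -0.0057, 0.019], 0, 1],
    [[-0.0315, -0.0057, 0.019], 0, 1],
    [[-0.0315, -0.0057, 0.019], 0, 1],
    [[-0.0315, -0.0057, 0.019], 0, 1],
    [[-0.0315, -0.0057, 0.019], 0, 1],
    [[-0.0315, -0.0057, 0.019], 0, 1]
  ]
}}

```text
clock: 7.55
ee_pos: [0.4565, -0.1565, 0.1598]
tcp_rot: [0.693, 0.72, 0.0, 0.0]
ft_force: [0.0, 0.4, -0.3]
opening: 1.002
gripper_force: 0.0
```

{"api": "step_arm", "payload": {
  "increments": [
    [[0, 0, 0], 0, 1],
    [[0, 0, 0], 0, 1],
    [[0, 0, 0], 0, 1]
  ]
}}

```text
clock: 7.85
ee_pos: [0.4574, -0.154, 0.161]
tcp_rot: [0.693, 0.721, 0.001, 0.0]
ft_force: [-0.3, -0.3, -0.1]
opening: 0.997
gripper_force: 0.0
```

```bash
python3 - <<'E'
from h import *
np.set_printoptions(precision=4,suppress=True)
p,s=shot("wrist"); save(p,"w3.png"); np.save("w3.npy",np.array([p,s],object),allow_pickle=True)
print(s["ee_pos"],s["tcp_rot"])
r=R.from_quat(s["tcp_rot"]).as_matrix()
print(r)
for t in (60,75,90): print(*fitw(p,s,(.456,-.157),thr=t))
x,_=fitw(p,s,(.456,-.157),thr=80); im=np.array(p["pixels"])[:,:,::-1].copy()
cs,_=cv2.findContours(capmask(p,s,[*x,.03]).astype(np.uint8),0,1); cv2.drawContours(im,cs,-1,(0,255,0),1)
cv2.imwrite("pics/w3.png",im)
E
```

```text
[ 0.4574 -0.154   0.161 ] [0.6928 0.7212 0.0005 0.0005]
[[-0.0401  0.9992  0.0014]
 [ 0.9992  0.0401  0.0001]
 [ 0.      0.0014 -1.    ]]
[ 0.4545 -0.1568] 0.19363762102351312
[ 0.4555 -0.1566] 0.18339100346020765
[ 0.4555 -0.1566] 0.18339100346020765
```

View pics/w3.png

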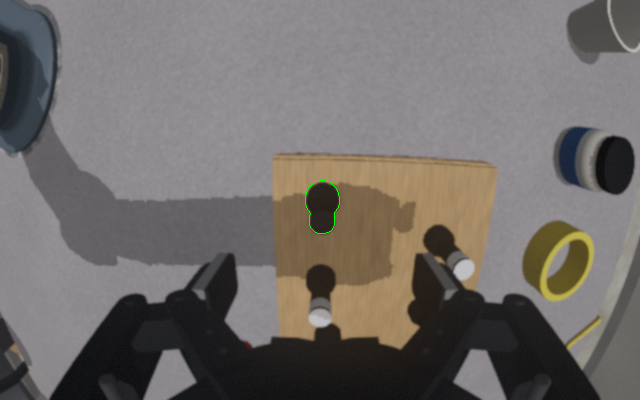

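Blank A fits the outline well at (322,207). I'll go down, close on it and lift.

{"api": "step_arm", "payload": {
  "increments": [
    [[-0.001, -0.001, 0.02], 0, 1],
    [[-0.001, -0.001, 0.025], 0, 1],
    [[0, 0, 0.025], 0, 1],
    [[0, 0, 0.02], 0, 1],
    [[0, 0, 0.008], 0, 1],
    [[0, 0, 0], 0, 1],
    [[0, 0, 0], 0, 0],
    [[0, 0, 0], 0, 0],
    [[0, 0, 0], 0, 0],
    [[0, 0, 0], 0, 0]
  ]
}}

```text
clock: 8.9
ee_pos: [0.4552, -0.1571, 0.0629]
tcp_rot: [0.693, 0.721, 0.0, 0.001]
ft_force: [-0.4, 0.0, 0.7]
opening: 0.33
gripper_force: 0.0
```

{"api": "step_arm", "payload": {
  "increments": [
    [[0, 0, 0], 0, 0],
    [[0, 0, 0], 0, 0],
    [[0, 0, 0], 0, 0],
    [[0, 0, 0], 0, 0]
  ]
}}

```text
clock: 9.3
ee_pos: [0.4551, -0.1571, 0.0627]
tcp_rot: [0.693, 0.721, -0.0, 0.0]
ft_force: [-1.8, -0.8, 5.5]
opening: 0.194
gripper_force: 58.4
```

{"api": "step_arm", "payload": {
  "increments": [
    [[0, 0, -0.02], 0, 0],
    [[0, 0, -0.04], 0, 0],
    [[0, 0, -0.04], 0, 0],
    [[0.02, 0.0035, -0.02], 0, 0],
    [[0.04, 0.0055, 0], 0, 0],
    [[0.04, 0.0055, 0], 0, 0],
    [[0.04, 0.0055, 0], 0, 0],
    [[0.04, 0.0055, 0], 0, 0],
    [[0.04, 0.0055, 0], 0, 0],
    [[0.04, 0.0055, 0], 0, 0]
  ]
}}

```text
clock: 10.3
ee_pos: [0.4808, 0.1057, 0.1819]
tcp_rot: [0.693, 0.721, -0.0, -0.0]
ft_force: [0.8, -0.5, -0.7]
opening: 0.193
gripper_force: 58.5
```

{"api": "step_arm", "payload": {
  "increments": [
    [[0.04, 0.0055, 0], 0, 0],
    [[0.04, 0.0055, 0], 0, 0],
    [[0.04, 0.0055, 0], 0, 0],
    [[0.02, 0.0015, 0.025], 0, 0],
    [[0, 0, 0], 0, 0],
    [[0, 0, 0], 0, 0],
    [[0, 0, 0], 0, 0]
  ]
}}

```text
clock: 11.0
ee_pos: [0.4941, 0.2435, 0.1575]
tcp_rot: [0.694, 0.72, -0.0, 0.0]
ft_force: [0.2, -1.2, 0.6]
opening: 0.194
gripper_force: 58.5
```

```bash
python3 - <<'E'
from nest import *
p,s=shot("wrist"); np.save("w4.npy",np.array([p,s],object),allow_pickle=True)
print(s["ee_pos"],s["tcp_rot"],s["opening"])
x=np.array(p["pixels"]).astype(int); B=x[:,:,2]-x[:,:,0]>40
im=np.array(p["pixels"])[:,:,::-1].copy()
m=pm(p,s,[.4949,.1949,.04],.054)
cs,_=cv2.findContours(m.astype(np.uint8),0,1); cv2.drawContours(im,cs,-1,(0,255,0),1)
z=s["ee_pos"][2]-.033
cs,_=cv2.findContours(capmask(p,s,[*s["ee_pos"][:2],z]).astype(np.uint8),0,1); cv2.drawContours(im,cs,-1,(0,255,255),1)
cv2.imwrite("pics/w4.png",im)
E
```

```text
[0.4941 0.2435 0.1575] [ 0.6939  0.7201 -0.0002  0.0004] 0.19410424939972687
```

View pics/w4.png

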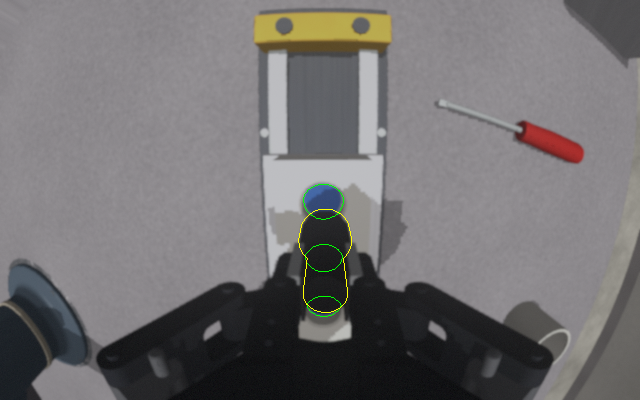

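The pocket prediction (green, around (323,201)) and the in-hand cap prediction (yellow) both sit close to the image. I'll quantify the residuals.

```bash
cat > hand.py <<'E'
from nest import *
def pocketfit(p,s,c0,occ,th=.04):
    x=np.array(p["pixels"]).astype(int); B=x[:,:,2]-x[:,:,0]>40
    def f(v):
        m=disc(p,s,[*v,.054],.0165)&disc(p,s,[*v,.068],.0165); w=(cv2.dilate(m.astype(np.uint8),np.ones((11,11)))>0)&~occ
        return 1-(m&B&w).sum()/max(1,((m|B)&w).sum())
    X0=np.array(c0); r=min((minimize(f,X0,method="Nelder-Mead",options=dict(initial_simplex=X0+st*np.r_[np.zeros((1,2)),np.eye(2)])) for st in(.006,-.005,.003)),key=lambda r:r.fun)
    return r.x,r.fun
def handfit(p,s,h=.033):
    # offset of held cap along tool x, from foot's far edge and sides
    e=np.array(s["ee_pos"]); z=e[2]-h
    x=np.array(p["pixels"]).astype(int); d=(x.max(2)<75)
    def f(v):
        m=capmask(p,s,[e[0]+v[0],e[1]+v[1],z]); w=cv2.dilate(m.astype(np.uint8),np.ones((13,13)))>0
        r=np.arange(400)[:,None]; top=proj(p,s,[[e[0],e[1],z+.014]])[0,1]; w=w&(r<top+4)
        return 1-(m&d&w).sum()/max(1,((m|d)&w).sum())
    X0=np.zeros(2); r=min((minimize(f,X0,method="Nelder-Mead",options=dict(initial_simplex=X0+st*np.r_[np.zeros((1,2)),np.eye(2)])) for st in(.006,-.005,.003)),key=lambda r:r.fun)
    return r.x,r.fun
E
python3 - <<'E'
from hand import *
p,s=np.load("w4.npy",allow_pickle=True); e=s["ee_pos"]
hx=handfit(p,s); print(hx)
occ=cv2.dilate(capmask(p,s,[e[0]+hx[0][0],e[1]+hx[0][1],e[2]-.033]).astype(np.uint8),np.ones((5,5)))>0
print(pocketfit(p,s,(.4929,.2449),occ))
im=np.array(p["pixels"]); print(im[195:230:2,324].tolist())
E
```

```text
(array([-0.0002, -0.0017]), np.float64(0.04415760869565222))
(array([0.4923, 0.2448]), np.float64(0.10264900662251653))
[[52, 73, 118], [54, 75, 119], [54, 74, 119], [52, 73, 118], [53, 72, 118], [52, 74, 118], [52, 73, 118], [49, 69, 110], [45, 51, 71], [42, 44, 46], [39, 39, 42], [40, 41, 43], [39, 40, 42], [40, 40, 42], [38, 39, 41], [38, 38, 40], [40, 40, 42], [38, 36, 39]]
```

{"api": "step_arm", "payload": {
  "increments": [
    [[0.003, -0.0015, 0.01], 0, 0],
    [[0, 0, 0.02], 0, 0],
    [[0, 0, 0.015], 0, 0],
    [[0, 0, 0], 0, 0],
    [[0, 0, 0], 0, 0],
    [[0, 0, 0.005], 0, 0],
    [[0, 0, 0.005], 0, 0],
    [[0, 0, 0.005], 0, 0],
    [[0, 0, 0], 0, 0]
  ]
}}

```text
clock: 11.95
ee_pos: [0.4919, 0.2472, 0.0966]
tcp_rot: [0.693, 0.721, -0.001, 0.0]
ft_force: [0.4, -0.0, -0.4]
opening: 0.193
gripper_force: 58.6
```

{"api": "step_arm", "payload": {
  "increments": [
    [[0, 0, 0.004], 0, 0],
    [[0, 0, 0.004], 0, 0],
    [[0, 0, 0.002], 0, 0],
    [[0, 0, 0], 0, 0],
    [[0, 0, 0], 0, 0]
  ]
}}

```text
clock: 12.45
ee_pos: [0.492, 0.2474, 0.0869]
tcp_rot: [0.693, 0.721, -0.0, 0.0]
ft_force: [1.4, -1.6, -1.9]
opening: 0.195
gripper_force: 58.4
```

{"api": "step_arm", "payload": {
  "increments": [
    [[0, 0, 0], 0, 0.6],
    [[0, 0, 0], 0, 0.6],
    [[0, 0, 0], 0, 0.6],
    [[0, 0, 0], 0, 1],
    [[0, 0, -0.02], 0, 1],
    [[0, 0, -0.03], 0, 1],
    [[0, 0, -0.035], 0, 1],
    [[-0.04, -0.004, 0], 0, 1],
    [[-0.04, -0.004, 0], 0, 1],
    [[-0.04, -0.004, 0], 0, 1]
  ]
}}

```text
clock: 13.45
ee_pos: [0.4847, 0.1266, 0.1727]
tcp_rot: [0.693, 0.721, 0.0, 0.0]
ft_force: [0.6, -0.8, -0.0]
opening: 1.0
gripper_force: 0.0
```

{"api": "step_arm", "payload": {
  "increments": [
    [[-0.04, -0.003, 0], 0, 1],
    [[-0.04, -0.003, 0], 0, 1],
    [[-0.04, -0.003, 0], 0, 1],
    [[-0.04, -0.003, 0], 0, 1],
    [[-0.04, -0.003, 0], 0, 1],
    [[-0.04, -0.003, 0], 0, 1],
    [[-0.04, -0.004, 0], 0, 1],
    [[-0.04, -0.004, 0], 0, 1],
    [[-0.04, -0.004, 0], 0, 1],
    [[-0.04, -0.004, 0], 0, 1]
  ]
}}

```text
clock: 14.45
ee_pos: [0.4662, -0.275, 0.1726]
tcp_rot: [0.693, 0.721, 0.0, 0.0]
ft_force: [0.7, -0.7, 0.7]
opening: 1.001
gripper_force: 0.0
```

{"api": "step_arm", "payload": {
  "increments": [
    [[-0.034, -0.004, 0], 0, 1],
    [[0, 0, 0], 0, 1],
    [[0, 0, 0], 0, 1]
  ]
}}

```text
clock: 14.75
ee_pos: [0.4635, -0.3079, 0.1722]
tcp_rot: [0.694, 0.72, 0.0, -0.0]
ft_force: [-0.8, 1.0, 1.2]
opening: 0.998
gripper_force: 0.0
```

```bash
python3 - <<'E'
from h import *
np.set_printoptions(precision=4,suppress=True)
q,_=shot("scene"); q2,_=shot("side")
c1=np.array(q["pixels"])[130:220,320:480]; c2=np.array(q2["pixels"])[110:230,190:350]
cv2.imwrite("pics/n1.png",np.hstack([cv2.resize(c1,(480,270),interpolation=2),cv2.resize(c2,(320,270)[::1],interpolation=2)])[:,:,::-1])
p,s=shot("wrist"); save(p,"w5.png"); print(s["ee_pos"],s["tcp_rot"])
for t in (60,75,90): print(*fitw(p,s,(.467,-.308),thr=t))
E
```

```text
[ 0.4641 -0.306   0.1724] [ 0.6924  0.7215  0.0004 -0.0001]
[ 0.4674 -0.3099] 0.19571865443425074
[ 0.4664 -0.3099] 0.1877862595419847
[ 0.4664 -0.3099] 0.1877862595419847
```

View pics/n1.png

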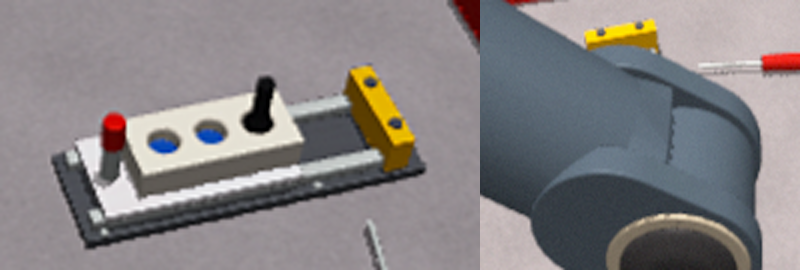

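The nest crop shows the cap in pocket 2 seated and upright at (262,105), with the other two pockets empty. Next is blank B.

{"api": "step_arm", "payload": {
  "increments": [
    [[-0.003, 0.0025, 0.03], 0, 1],
    [[0, 0, 0.03], 0, 1],
    [[0, 0, 0.03], 0, 1],
    [[0, 0, 0.014], 0, 1],
    [[0, 0, 0.005], 0, 1],
    [[0, 0, 0], 0, 0],
    [[0, 0, 0], 0, 0],
    [[0, 0, 0], 0, 0],
    [[0, 0, 0], 0, 0],
    [[0, 0, 0], 0, 0]
  ]
}}

```text
clock: 15.9
ee_pos: [0.4667, -0.3109, 0.0642]
tcp_rot: [0.693, 0.721, 0.0, 0.001]
ft_force: [-0.7, -0.8, 2.9]
opening: 0.198
gripper_force: 58.3
```

{"api": "step_arm", "payload": {
  "increments": [
    [[0, 0, 0], 0, 0],
    [[0, 0, 0], 0, 0],
    [[0, 0, 0], 0, 0]
  ]
}}

```text
clock: 16.2
ee_pos: [0.4667, -0.3109, 0.0642]
tcp_rot: [0.693, 0.721, -0.0, 0.001]
ft_force: [-1.2, -0.1, 6.5]
opening: 0.19
gripper_force: 58.4
```

{"api": "step_arm", "payload": {
  "increments": [
    [[0, 0, -0.02], 0, 0],
    [[0, 0, -0.04], 0, 0],
    [[0, 0, -0.04], 0, 0],
    [[0.039, 0.0037, -0.02], 0, 0],
    [[0.039, 0.0037, 0], 0, 0],
    [[0.039, 0.0037, 0], 0, 0],
    [[0.039, 0.0037, 0], 0, 0],
    [[0.039, 0.0037, 0], 0, 0],
    [[0.039, 0.0037, 0], 0, 0],
    [[0.039, 0.0037, 0], 0, 0]
  ]
}}

```text
clock: 17.2
ee_pos: [0.4812, -0.0354, 0.1832]
tcp_rot: [0.693, 0.721, -0.0, 0.0]
ft_force: [1.2, 0.6, -0.3]
opening: 0.197
gripper_force: 58.5
```

{"api": "step_arm", "payload": {
  "increments": [
    [[0.039, 0.0037, 0], 0, 0],
    [[0.039, 0.0037, 0], 0, 0],
    [[0.039, 0.0037, 0], 0, 0],
    [[0.039, 0.0037, 0], 0, 0],
    [[0.039, 0.0037, 0], 0, 0],
    [[0.036, 0.0036, 0.015], 0, 0],
    [[0, 0, 0.01], 0, 0],
    [[0, 0, 0], 0, 0],
    [[0, 0, 0], 0, 0]
  ]
}}

```text
clock: 18.1
ee_pos: [0.4946, 0.1934, 0.1579]
tcp_rot: [0.694, 0.72, -0.001, 0.0]
ft_force: [0.8, -0.5, -0.2]
opening: 0.193
gripper_force: 58.5
```

```bash
python3 - <<'E'
from hand import *
p,s=shot("wrist"); save(p,"w6.png"); e=s["ee_pos"]; print(e,s["tcp_rot"])
hx=handfit(p,s,.034); print(hx)
occ=cv2.dilate(capmask(p,s,[e[0]+hx[0][0],e[1]+hx[0][1],e[2]-.034]).astype(np.uint8),np.ones((5,5)))>0
print(pocketfit(p,s,(.4943,.1948),occ))
E
```

```text
[0.4946 0.1934 0.1579] [ 0.6938  0.7202 -0.0008  0.0001]
(array([-0.0002, -0.0016]), np.float64(0.046542553191489366))
(array([0.4942, 0.1949]), np.float64(0.10279329608938548))
```

{"api": "step_arm", "payload": {
  "increments": [
    [[0.003, 0, 0.01], 0, 0],
    [[0, 0, 0.02], 0, 0],
    [[0, 0, 0.015], 0, 0],
    [[0, 0, 0], 0, 0],
    [[0, 0, 0.005], 0, 0],
    [[0, 0, 0.005], 0, 0],
    [[0, 0, 0.005], 0, 0],
    [[0, 0, 0], 0, 0]
  ]
}}

```text
clock: 18.95
ee_pos: [0.4943, 0.1976, 0.0978]
tcp_rot: [0.693, 0.721, -0.0, -0.0]
ft_force: [-0.4, -0.9, -0.7]
opening: 0.196
gripper_force: 58.7
```

{"api": "step_arm", "payload": {
  "increments": [
    [[0, 0, 0.004], 0, 0],
    [[0, 0, 0.004], 0, 0],
    [[0, 0, 0.002], 0, 0],
    [[0, 0, 0], 0, 0],
    [[0, 0, 0], 0, 0]
  ]
}}

```text
clock: 19.45
ee_pos: [0.4944, 0.1977, 0.0882]
tcp_rot: [0.693, 0.721, -0.0, 0.0]
ft_force: [-1.2, -1.3, 0.2]
opening: 0.191
gripper_force: 58.7
```

{"api": "step_arm", "payload": {
  "increments": [
    [[0, 0, 0], 0, 0.6],
    [[0, 0, 0], 0, 0.6],
    [[0, 0, 0], 0, 0.6],
    [[0, 0, 0], 0, 1],
    [[0, 0, -0.02], 0, 1],
    [[0, 0, -0.03], 0, 1],
    [[0, 0, -0.035], 0, 1],
    [[-0.04, 0.004, 0], 0, 1],
    [[-0.04, 0.004, 0], 0, 1],
    [[-0.04, 0.004, 0], 0, 1]
  ]
}}

```text
clock: 20.45
ee_pos: [0.5115, 0.0774, 0.1738]
tcp_rot: [0.693, 0.721, 0.0, 0.001]
ft_force: [0.8, 0.1, -0.7]
opening: 1.0
gripper_force: 0.0
```

{"api": "step_arm", "payload": {
  "increments": [
    [[-0.04, 0.0045, 0], 0, 1],
    [[-0.04, 0.0045, 0], 0, 1],
    [[-0.04, 0.0045, 0], 0, 1],
    [[-0.04, 0.0045, 0], 0, 1],
    [[-0.04, 0.0045, 0], 0, 1],
    [[-0.04, 0.0045, 0], 0, 1],
    [[-0.04, 0.0045, 0], 0, 1],
    [[-0.04, 0.0045, 0], 0, 1],
    [[-0.036, 0.005, 0], 0, 1],
    [[0, 0, 0], 0, 1]
  ]
}}

```text
clock: 21.45
ee_pos: [0.5654, -0.2831, 0.1725]
tcp_rot: [0.697, 0.717, -0.001, 0.001]
ft_force: [-0.4, 0.2, 0.3]
opening: 0.998
gripper_force: 0.0
```

{"api": "step_arm", "payload": {
  "increments": [
    [[0, 0, 0], 0, 1],
    [[0, 0, 0], 0, 1]
  ]
}}

```text
clock: 21.65
ee_pos: [0.5662, -0.274, 0.1733]
tcp_rot: [0.692, 0.721, 0.0, -0.0]
ft_force: [0.4, -0.5, -0.0]
opening: 1.001
gripper_force: 0.0
```

```bash
python3 - <<'E'
from h import *
np.set_printoptions(precision=4,suppress=True)
p,s=shot("wrist"); save(p,"w7.png"); print(s["ee_pos"],s["tcp_rot"])
for t in (60,75,90): print(*fitw(p,s,(.5665,-.275),thr=t))
E
```

```text
[ 0.5662 -0.274   0.1733] [ 0.6925  0.7214  0.0004 -0.0003]
[ 0.5657 -0.2754] 0.20638629283489096
[ 0.5667 -0.2753] 0.19656786271450855
[ 0.5667 -0.2753] 0.19656786271450855
```

{"api": "step_arm", "payload": {
  "increments": [
    [[-0.0005, 0, 0.03], 0, 1],
    [[0, 0, 0.03], 0, 1],
    [[0, 0, 0.03], 0, 1],
    [[0, 0, 0.014], 0, 1],
    [[0, 0, 0.005], 0, 1],
    [[0, 0, 0], 0, 0],
    [[0, 0, 0], 0, 0],
    [[0, 0, 0], 0, 0],
    [[0, 0, 0], 0, 0],
    [[0, 0, 0], 0, 0]
  ]
}}

```text
clock: 22.7
ee_pos: [0.5666, -0.2765, 0.0654]
tcp_rot: [0.693, 0.721, 0.0, 0.001]
ft_force: [-0.0, 0.1, -0.9]
opening: 0.191
gripper_force: 58.4
```

{"api": "step_arm", "payload": {
  "increments": [
    [[0, 0, 0], 0, 0],
    [[0, 0, 0], 0, 0],
    [[0, 0, 0], 0, 0]
  ]
}}

```text
clock: 23.0
ee_pos: [0.5667, -0.2765, 0.0653]
tcp_rot: [0.693, 0.721, 0.0, 0.001]
ft_force: [-0.2, -0.2, 6.2]
opening: 0.194
gripper_force: 58.5
```

{"api": "step_arm", "payload": {
  "increments": [
    [[0, 0, -0.02], 0, 0],
    [[0, 0, -0.04], 0, 0],
    [[0, 0, -0.04], 0, 0],
    [[0.0387, -0.0049, -0.02], 0, 0],
    [[0.0387, -0.0049, 0], 0, 0],
    [[0.0387, -0.0049, 0], 0, 0],
    [[0.0387, -0.0049, 0], 0, 0],
    [[0.0387, -0.0049, 0], 0, 0],
    [[0.0387, -0.0049, 0], 0, 0],
    [[0.0387, -0.0049, 0], 0, 0]
  ]
}}

```text
clock: 24.0
ee_pos: [0.5204, -0.0055, 0.1841]
tcp_rot: [0.693, 0.721, -0.0, -0.0]
ft_force: [0.4, 0.2, 0.3]
opening: 0.191
gripper_force: 58.5
```

{"api": "step_arm", "payload": {
  "increments": [
    [[0.0387, -0.0049, 0], 0, 0],
    [[0.0387, -0.0049, 0], 0, 0],
    [[0.0387, -0.0049, 0], 0, 0],
    [[0.036, -0.0045, 0.015], 0, 0],
    [[0, 0, 0.01], 0, 0],
    [[0, 0, 0], 0, 0],
    [[0, 0, 0], 0, 0]
  ]
}}

```text
clock: 24.7
ee_pos: [0.4962, 0.1432, 0.1589]
tcp_rot: [0.694, 0.72, -0.001, -0.0]
ft_force: [0.6, -0.5, -1.1]
opening: 0.191
gripper_force: 58.5
```

```bash
python3 - <<'E'
from hand import *
p,s=shot("wrist"); save(p,"w8.png"); e=s["ee_pos"]; print(e,s["tcp_rot"])
hx=handfit(p,s,.0353); print(hx)
occ=cv2.dilate(capmask(p,s,[e[0]+hx[0][0],e[1]+hx[0][1],e[2]-.0353]).astype(np.uint8),np.ones((5,5)))>0
print(pocketfit(p,s,(.4962,.1449),occ))
E
```

```text
[0.4962 0.1432 0.1589] [ 0.6938  0.7202 -0.0006 -0.    ]
(array([-0.0001, -0.0014]), np.float64(0.03443619176232271))
(array([0.4961, 0.1457]), np.float64(0.11245865490628448))
```

View pics/w8.png

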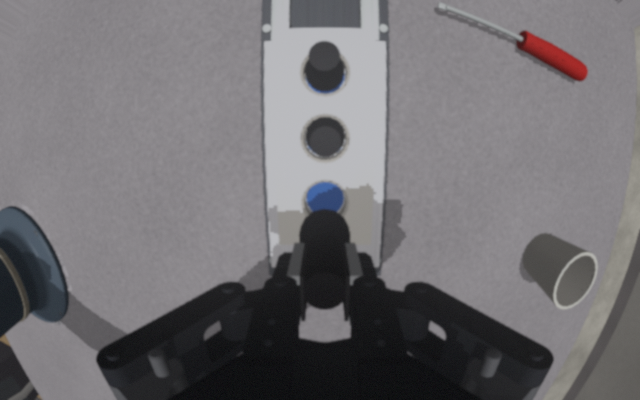

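The caps in pockets 2 and 1 sit upright at (325,70) and (325,138). The held cap is just short of pocket 0, at (325,200). Now I'll insert it.

{"api": "step_arm", "payload": {
  "increments": [
    [[0.003, 0, 0.01], 0, 0],
    [[0, 0, 0.02], 0, 0],
    [[0, 0, 0.015], 0, 0],
    [[0, 0, 0], 0, 0],
    [[0, 0, 0.005], 0, 0],
    [[0, 0, 0.005], 0, 0],
    [[0, 0, 0.005], 0, 0],
    [[0, 0, 0], 0, 0]
  ]
}}

```text
clock: 25.55
ee_pos: [0.4957, 0.1472, 0.0989]
tcp_rot: [0.693, 0.721, -0.0, -0.0]
ft_force: [0.4, 0.7, 0.2]
opening: 0.19
gripper_force: 58.5
```

{"api": "step_arm", "payload": {
  "increments": [
    [[0, 0, 0.004], 0, 0],
    [[0, 0, 0.004], 0, 0],
    [[0, 0, 0.002], 0, 0],
    [[0, 0, 0], 0, 0],
    [[0, 0, 0], 0, 0]
  ]
}}

```text
clock: 26.05
ee_pos: [0.496, 0.1475, 0.0893]
tcp_rot: [0.693, 0.721, -0.0, 0.0]
ft_force: [-0.6, -0.3, 0.5]
opening: 0.196
gripper_force: 58.5
```

{"api": "step_arm", "payload": {
  "increments": [
    [[0, 0, 0], 0, 0.6],
    [[0, 0, 0], 0, 0.6],
    [[0, 0, 0], 0, 0.6],
    [[0, 0, 0], 0, 1],
    [[0, 0, -0.02], 0, 1],
    [[0, 0, -0.035], 0, 1],
    [[0, 0, -0.035], 0, 1],
    [[-0.03, 0, 0], 0, 1],
    [[-0.027, 0, 0], 0, 1],
    [[0, 0, 0], 0, 1]
  ]
}}

```text
clock: 27.05
ee_pos: [0.4986, 0.0861, 0.1791]
tcp_rot: [0.696, 0.719, -0.001, 0.001]
ft_force: [-0.3, 0.8, -0.2]
opening: 1.004
gripper_force: 0.0
```

{"api": "step_arm", "payload": {
  "increments": [
    [[0, 0, 0], 0, 1],
    [[0, 0, 0], 0, 1]
  ]
}}

```text
clock: 27.25
ee_pos: [0.4981, 0.0915, 0.1794]
tcp_rot: [0.693, 0.721, 0.0, -0.0]
ft_force: [0.0, 0.5, 0.1]
opening: 0.999
gripper_force: 0.0
```

```bash
python3 - <<'E'
from nest import *
import scipy.ndimage as nd
q,_=shot("scene"); p,s=shot("wrist"); e=s["ee_pos"]; print(e)
c1=cv2.resize(np.array(q["pixels"])[140:215,330:470],(560,300),interpolation=2)
cv2.imwrite("pics/n2.png",c1[:,:,::-1]); cv2.imwrite("pics/w9.png",np.array(p["pixels"])[:,:,::-1])
x=np.array(p["pixels"]).astype(int); m=(x[:,:,0]-x[:,:,1]>50)&(x[:,:,0]-x[:,:,2]>50)
l,n=nd.label(m)
for i in range(1,n+1):
    if (l==i).sum()>150: c=nd.center_of_mass(l==i)[::-1]; print(c,(l==i).sum(),onz(ray(p,s,c),.105))
print([(d["at"],d["p"],onz(ray(p,s,d["at"]),.105)) for d in landmark_of(p,"handle")][:3])
# fit of red grip silhouette
def g(v):
    pts=np.r_[np.c_[ring*.012,0*a+.08],np.c_[ring*.012,0*a+.115]]+[*v,0]; k=np.zeros((400,640),np.uint8)
    cv2.fillConvexPoly(k,cv2.convexHull((proj(p,s,pts)*16).round().astype(np.int32)),1,shift=4); k=k>0; w=cv2.dilate(k.astype(np.uint8),np.ones((11,11)))>0
    return 1-(k&m).sum()/max(1,((k|m)&w).sum())
X0=np.array([.4984,.0902]); r=min((minimize(g,X0,method="Nelder-Mead",options=dict(initial_simplex=X0+st*np.r_[np.zeros((1,2)),np.eye(2)])) for st in(.006,-.005,.003)),key=lambda r:r.fun); print(r.x,r.fun)
E
```

```text
[0.498  0.0917 0.1794]
(np.float64(542.6051924798568), np.float64(19.98478066248881)) 1117 [0.675  0.2666 0.105 ]
(np.float64(324.7531556802244), np.float64(215.8990182328191)) 713 [0.4983 0.0887 0.105 ]
[([325.4, 211.0], 0.56, array([0.4986, 0.0925, 0.105 ]))]
[0.4988 0.093 ] 0.42126623376623373
```

View pics/n2.png

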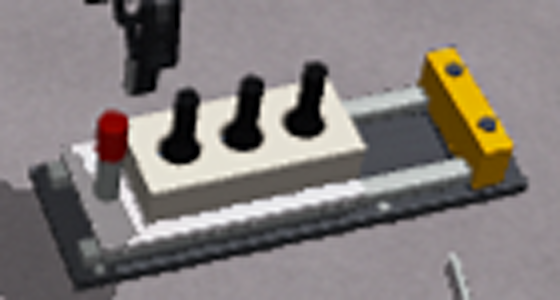

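All three caps stand upright at equal depth, at (180,150), (243,130) and (308,118). I'll take the handle.

{"api": "step_arm", "payload": {
  "increments": [
    [[0, 0, 0.03], 0, 1],
    [[0, 0, 0.03], 0, 1],
    [[0, 0, 0.025], 0, 1],
    [[0, 0, 0.008], 0, 1],
    [[0, 0, 0], 0, 0],
    [[0, 0, 0], 0, 0],
    [[0, 0, 0], 0, 0],
    [[0, 0, 0], 0, 0],
    [[0, 0, 0], 0, 0],
    [[0, 0, 0], 0, 0]
  ]
}}

```text
clock: 28.4
ee_pos: [0.4984, 0.0905, 0.0875]
tcp_rot: [0.693, 0.721, 0.0, 0.001]
ft_force: [-2.1, -0.5, 6.3]
opening: 0.259
gripper_force: 58.4
```

{"api": "step_arm", "payload": {
  "increments": [
    [[0.004, 0, 0], 0, 0],
    [[0.008, 0, 0], 0, 0],
    [[0.012, 0, 0], 0, 0],
    [[0.012, 0, 0], 0, 0],
    [[0.012, 0, 0], 0, 0],
    [[0.012, 0, 0], 0, 0],
    [[0.012, 0, 0], 0, 0],
    [[0.012, 0, 0], 0, 0],
    [[0.006, 0, 0], 0, 0],
    [[0.004, 0, 0], 0, 0]
  ]
}}

```text
clock: 29.4
ee_pos: [0.4949, 0.1836, 0.0875]
tcp_rot: [0.693, 0.721, -0.001, 0.001]
ft_force: [-1.8, -9.3, 13.1]
opening: 0.264
gripper_force: 60.1
```

{"api": "step_arm", "payload": {
  "increments": [
    [[0.003, 0, 0], 0, 0],
    [[0.002, 0, 0], 0, 0],
    [[0.002, 0, 0], 0, 0],
    [[0, 0, 0], 0, 0]
  ]
}}

```text
clock: 29.8
ee_pos: [0.4949, 0.1835, 0.0875]
tcp_rot: [0.695, 0.719, -0.006, 0.004]
ft_force: [-4.0, -18.0, 19.2]
opening: 0.262
gripper_force: 60.8
```

```bash
python3 - <<'E'
from nest import *
q,_=shot("scene"); q2,_=shot("side"); p,s=shot("wrist"); print(s["ee_pos"],s["tcp_rot"],s["ft_force"],s["joints"])
c1=cv2.resize(np.array(q["pixels"])[130:215,340:470],(400,262),interpolation=2)
c2=cv2.resize(np.array(p["pixels"])[0:300,180:480],(400,400),interpolation=2)
o=np.zeros((400,800,3),np.uint8); o[:262,:400]=c1; o[:,400:]=c2
cv2.imwrite("pics/n3.png",o[:,:,::-1])
E
```

```text
[0.4949 0.1836 0.0875] [ 0.6947  0.7192 -0.0055  0.0044] [ -4.8023 -16.7748  18.1084] [ 0.0996  0.5093 -0.6972  1.9832  0.4601  0.8174 -0.8268]
```

View pics/n3.png

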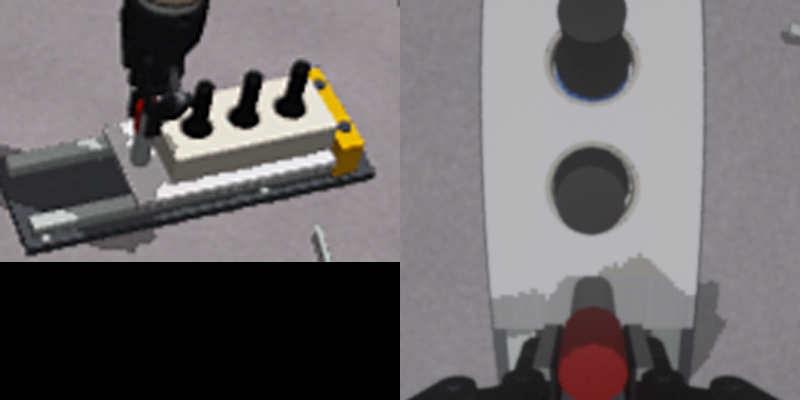

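The scene view shows the carriage end against the yellow stop at (335,110), and the push force is well above the 3 N of friction. I'll relieve the push, release, rise and check the gap.

{"api": "step_arm", "payload": {
  "increments": [
    [[-0.003, 0, 0], 0, 0],
    [[-0.002, 0, 0], 0, 0],
    [[0, 0, 0], 0, 0.7],
    [[0, 0, 0], 0, 0.7],
    [[0, 0, 0], 0, 1],
    [[0, 0, 0], 0, 1],
    [[0, 0, -0.015], 0, 1],
    [[0, 0, -0.03], 0, 1],
    [[0, 0, -0.04], 0, 1],
    [[0, 0, -0.04], 0, 1]
  ]
}}

```text
clock: 30.95
ee_pos: [0.4941, 0.1868, 0.2134]
tcp_rot: [0.693, 0.721, 0.0, -0.0]
ft_force: [1.7, -0.3, -0.6]
opening: 1.0
gripper_force: 0.0
```

{"api": "step_arm", "payload": {
  "increments": [
    [[0, 0, -0.03], 0, 1],
    [[0.0, 0, -0.03], 0, 1],
    [[0, 0, 0], 0, 1],
    [[0, 0, 0], 0, 1]
  ]
}}

```text
clock: 31.35
ee_pos: [0.4945, 0.1867, 0.2724]
tcp_rot: [0.693, 0.721, 0.001, 0.001]
ft_force: [-0.5, -0.2, -0.7]
opening: 1.0
gripper_force: 0.0
```

```bash
python3 - <<'E'
from nest import *
q,_=shot("scene"); q2,_=shot("side"); p,s=shot("wrist"); print(s["ee_pos"],s["tcp_rot"],s["ft_force"])
np.save("w10.npy",np.array([p,s],object),allow_pickle=True)
c1=cv2.resize(np.array(q["pixels"])[130:215,340:470],(400,262),interpolation=2)
c2=cv2.resize(np.array(p["pixels"])[0:300,180:480],(400,400),interpolation=2)
o=np.zeros((400,800,3),np.uint8); o[:262,:400]=c1; o[:,400:]=c2
cv2.imwrite("pics/n4.png",o[:,:,::-1])
for n,X in(("p2",(.489,.34)),("p1",(.491,.29)),("p0",(.493,.24))): print(n,*fitw(p,s,X,z=.054,thr=110))
E
```

```text
[0.4938 0.186  0.2706] [ 0.6931  0.7208 -0.0008 -0.0003] [-0.1432 -0.252  -0.304 ]
p2 [0.4886 0.3411] 0.09552599758162028
p1 [0.4909 0.2909] 0.08536585365853655
p0 [0.4923 0.2408] 0.0829187396351575
```

View pics/n4.png

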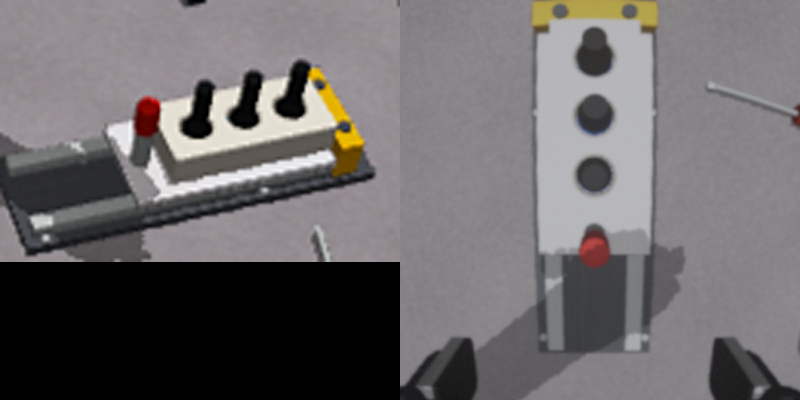

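The caps are seated and the carriage looks hard against the stop. Measured travel is about 96 mm, so I'll regrip and push once more to confirm.

{"api": "step_arm", "payload": {
  "increments": [
    [[0.001, 0, 0.04], 0, 1],
    [[0, 0, 0.04], 0, 1],
    [[0, 0, 0.04], 0, 1],
    [[0, 0, 0.04], 0, 1],
    [[0, 0, 0.02], 0, 1],
    [[0, 0, 0.004], 0, 1],
    [[0, 0, 0], 0, 0],
    [[0, 0, 0], 0, 0],
    [[0, 0, 0], 0, 0],
    [[0, 0, 0], 0, 0]
  ]
}}

```text
clock: 32.5
ee_pos: [0.4951, 0.1876, 0.0884]
tcp_rot: [0.693, 0.721, 0.001, 0.001]
ft_force: [-0.1, -0.0, 0.2]
opening: 0.33
gripper_force: 0.0
```

{"api": "step_arm", "payload": {
  "increments": [
    [[0, 0, 0], 0, 0],
    [[0, 0, 0], 0, 0],
    [[0.002, 0, 0], 0, 0],
    [[0.002, 0, 0], 0, 0],
    [[0.002, 0, 0], 0, 0],
    [[0, 0, 0], 0, 0]
  ]
}}

```text
clock: 33.1
ee_pos: [0.4947, 0.1875, 0.0885]
tcp_rot: [0.694, 0.72, -0.004, 0.004]
ft_force: [-2.5, -13.4, 14.1]
opening: 0.258
gripper_force: 59.5
```

A 13 N push moved it nowhere, so it is against the stop. I'll release, rise clear and hand in.

{"api": "step_arm", "payload": {
  "increments": [
    [[-0.003, 0, 0], 0, 0],
    [[-0.002, 0, 0], 0, 0],
    [[0, 0, 0], 0, 0.7],
    [[0, 0, 0], 0, 0.7],
    [[0, 0, 0], 0, 1],
    [[0, 0, 0], 0, 1],
    [[0, 0, -0.015], 0, 1],
    [[0, 0, -0.03], 0, 1],
    [[0, 0, -0.04], 0, 1],
    [[0, 0, -0.04], 0, 1]
  ]
}}

```text
clock: 34.1
ee_pos: [0.494, 0.1887, 0.2144]
tcp_rot: [0.693, 0.721, 0.0, -0.0]
ft_force: [0.7, -0.1, -0.1]
opening: 1.002
gripper_force: 0.0
```

{"api": "step_arm", "payload": {
  "increments": [
    [[0, 0, -0.03], 0, 1],
    [[0, 0, -0.03], 0, 1],
    [[0, 0, 0], 0, 1],
    [[0, 0, 0], 0, 1],
    [[0, 0, 0], 0, 1]
  ]
}}

```text
clock: 34.6
ee_pos: [0.4937, 0.188, 0.2716]
tcp_rot: [0.693, 0.721, -0.001, -0.0]
ft_force: [-0.0, 0.4, -0.0]
opening: 1.001
gripper_force: 0.0
```

```bash
python3 - <<'E'
from nest import *
p,s=shot("wrist"); print(s["ee_pos"])
for n,X in(("p2",(.489,.34)),("p1",(.491,.29)),("p0",(.493,.24))): print(n,*fitw(p,s,X,z=.054,thr=110))
print(env.finish_job())
E
```

```text
[0.4937 0.188  0.2716]
p2 [0.4887 0.3411] 0.09313725490196079
p1 [0.4905 0.291 ] 0.08179012345679015
p0 [0.4923 0.2405] 0.08193979933110362
the job is handed in; nothing more can be done
None
```

I seated the three blank caps in the nest and slid the carriage until it would go no further against the yellow stop (about 96 mm of the nominal 100 mm by camera; a second 13 N push moved it nowhere), then handed the job in at about 35 s; no verdict came back.

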